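# Open the sealed tea-sample chest by its pop-out T-handle

## Robot

A 6-joint arm with a two-finger parallel gripper is mounted at the origin on the work surface. World frame = base frame: x ahead of the robot, y to its left, z up, the work surface at z = 0. Lengths are in m, angles in rad, forces in N, time in s.
With the tool pointing down it reaches from about 0.225 to 0.875 m from the base axis. Payload 3.4 kg.
Tool frame: the origin (TCP) lies at the very end of the fingers, on their centre line; the grasp point (between the pads) lies 19 mm behind it; z points along the fingers, y is the direction in which the jaws open and shut (so a half turn about z gives the same grasp; the last joint's range is limited). The gripper opens to 85 mm and grips with 20 to 120 N. Pads are 22 mm wide; open, the fingers measure 114 mm over their backs; the gripper's body (76 mm by 85 mm) begins 54 mm behind the grasp point. The pads swing forward as they close: fully open they stand 13 mm farther back than shut.
Start: joints at [-1.349, 0.276, 1.505, -0, 1.361, -0.121], TCP at [0.193, -0.542, 0.231] pointing down, gripper open.
Joint ranges: [-2.89, 2.89], [-0.75, 2.08], [0.22, 2.7], [-1.18, 4.32], [0.11, 2.71], [-2.7, 2.7]. Speed limits (rad/s): [2.57, 2.57, 3.14, 3.14, 3.14, 3.14].

## Interface

Orientations are given as a unit quaternion [w, x, y, z].
In Python, from rig import telemetry, imaging, manip, finder gives the robot as it stands.
- The arm moves only by the tool arm_command, never from a script. Its argument "steps" is a list of rows, each a list of 3 entries, a list of its own where there are three numbers: the turn, a rotation vector about the world's x, y, z in rad, then the shift along the world's x, y, z in mm, then the closure in counts, from 0 (fully open) to 255 (shut). In form: [[[rx, ry, rz], [dx, dy, dz], grip], ...]. A call has 1 to 20 rows; each row shifts and turns the commanded pose from where the row before left it; what a row does not reach is not made up. A row lasts 1/8 s, in which the tool goes at most 62.5 mm and 10.7 degrees, less where a joint would pass 70% of its speed; a pose out of reach is approached as far as the arm can. A call is refused whole if a number of a shift passes 62.5 or a number of a turn 0.188, either way. A call with a gripper value outside its range is refused whole. The fingers move at their own pace and stop on an object; "newtons" is the grip in N (left out, the last holds). Time passes only in rows, so rows that do not move let the fingers close. It gives the time, the measured TCP pose, the force and the opening at its end, in the units of the state.
- telemetry.get_state(): the state, without advancing time (a new reading comes with each control period).
- imaging.get_image(name): name is "scene" or "side" or "wrist"; returns the picture (400x640x3 uint8, blue, green, red); there is no depth.
- imaging.camera_params(name): a dict with "intrinsics" (3x3 intrinsics, pixels), "R" (3x3) and "t" (3): a world point X has camera coordinates R X + t. Camera axes: x right, y down, z forward; pixel columns grow to the right and rows downward; lengths in m; the calibration is good to about 2 mm. The wrist camera is an equidistant fisheye: a pixel r from the principal point sees the ray r / f radians off the axis. A picture is of the moment at which its call begins: read the wrist's pose just before it. camera_params takes no time and is no camera call; for the wrist camera it gives the pose at the moment of the call.
- manip.sign_off(): hands the job in, once; it reports no verdict.
Trained networks look in the newest picture that a camera, given by its name, has taken for a name from the list of things; names that differ only in an ending like _2 or _b are one class to them, and where a whole thing is asked for, a point or a joint stands for the part that bears it (a point fixed in the world has none). Each returns a list of dicts, best first, with "score" (0 to 1); they miss things now and then, are a little off and sometimes report something else, mostly with a low value. They report only what shows in the picture. A call takes as long as a camera call.
- finder.cut_out(camera, thing): "pixels" (400x640 bool, what is visible of it) and "extent" ([left, top, width, height] in pixels, round what is visible of it).
The state is a dict: "clock": time; "qpos": joint angles; "qd": joint speeds; "effort": joint torques, N m; "position": TCP position; "ee_rot": TCP orientation; "contact_force": force on the tool from outside, world axes, zero at the start; "moment": the same for the moment, N m; "width": finger opening in m.
Only numpy, scipy, OpenCV 4.12 (cv2) and the standard library are available. Lean on these libraries where they do the work, as an engineer would, in place of code of your own. Each camera call takes 0.05 s, during which the arm holds its last target.

## Task

Open the aluminium tea-sample chest for the examiner: press the round release button beside the flush T-handle so that the handle pops out, turn the handle clockwise until the latch lets go, and then raise the lid to 30 degrees or more, where its stays hold it, and let go. The latch is small: press the button gently, turn the handle no farther than its own stop and lean only lightly on it there, do not haul on the lid while it is still latched, and leave the other things on the bench where they are.

Things in the scene. Friction and masses are not known exactly. Their poses are not given: they have to be found in the camera images.
- chest: Fixed aluminium sample chest, 300 x 340 x 153 mm high (x depth, y width) with its lid shut. Origin: centre of its underside. x points from the front (latch side) to the back (hinge side), y along the front, z up. The lid is a 24 mm panel, its underside 129 mm above the bench; it stands out 12 mm over the front wall. A round black vent cap on it, 118 mm to the -y side of the handle, is not part of the latch.
- latch_axis (a point): Point on the T-handle's turning axis, level with the top of the latch's steel bezel (156 mm above the bench, 3 mm above the lid's top; bezel 44 mm in x, from -62 to +100 mm in y of the axis), 250 mm in front of the hinge line. Moves with the lid; z out of the lid, x and y parallel to the chest's while it is shut.
- tee_grip (a point): Middle of the T-handle's cross bar (dark steel, flat sided, 92 mm long, 16 wide, 14 thick), on the turning axis; y along the bar, z out of the lid. Locked, it lies along the chest's y in a 22 mm wide slot, its top 1 mm above the bezel, too tight for fingers. Popped out, its middle stands 30 mm and its underside 23 mm above the bezel, on a 12 mm stem.
- tee (a joint): How far the T-handle has come out along its axis, m: 0 to 0.001 locked down, 0.036 fully out. A spring of 3 to 5 N throws it out once the button releases it; it stays out by itself, and cannot be turned or pulled out before.
- shaft (a joint): Angle the T-handle is turned from locked, rad, growing clockwise seen from above. It takes 0.25 to 0.45 N m, as the pawl drags on its keeper under the seal's load. The keeper's setting differs each time: the pawl comes free and the load drops somewhere between 0.6 and 1.35 rad, and about 0.15 rad later the handle meets a solid stop (0.75 to 1.5 rad). At the stop it is always free. It stays where it is left.
- pawl: Steel latch pawl hidden under the lid, turned by the handle (40 mm long). Origin on the turning axis at the lid's underside. It is damaged if pressed on its keeper or stop with more than 40 N; the stop bears on it 17 mm from the axis (40 N there is 0.68 N m at the handle). The seal alone presses it on the keeper with about 20 N.
- button: Round dark steel release button, 20 mm wide, standing 9 mm above the bezel, 78 mm from the handle's axis towards the chest's +y (32 mm beyond the bar's end). Origin at bezel level. It goes in by 7 mm; its spring takes 3 N at first, 8 N fully in; the handle is let go after about 4 mm. Press it with at most 30 N.
- button_top (a point): Centre of the button's top face.
- lid: The lid. Origin on the handle's turning axis at the lid's underside; axes as the chest's when shut; its z leans from vertical by the opening angle (0 to 1.3 rad, a positive turn about y). The hinge line runs along chest y, 150 mm behind the chest's origin, 129 mm above the bench. Once free, the seal lifts its front 2 to 3 mm; lifting takes 4 to 8 N at the handle; stays hold it there.
- lid_edge (a point): Middle of the lid's lower front edge, under which it can also be lifted once unlatched; 312 mm in front of the hinge line.
- loupe: Bystander: metal inspection loupe of two joined upright tubes, 26 x 46 x 48 mm high, standing. Origin: under the thicker tube.
- pick: Bystander: tea pick with a wooden grip, 170 mm long, lying. Origin: middle of its underside.
- cup: Bystander: white tasting cup with a handle, 68 mm wide, 66 mm high. Origin: underside centre.
- bowl: Bystander: white tasting bowl, 110 mm wide, 52 mm high. Origin: underside centre.
- caddy: Bystander: steel tea caddy, 72 mm wide, 110 mm high. Origin: underside centre.
- jar: Bystander: amber glass sample jar, 56 mm wide, 85 mm high. Origin: underside centre.
- spoon: Bystander: steel spoon, 160 mm long, lying. Origin: middle of its underside.

How it is judged:
On the way, in this order (a step that is already met when the one before it is completed fails the run):
1. the T-handle has popped out (value of joint tee above 0.03 m), for 0.2 s.
2. the popped-out handle has been turned to unlatch, with the lid not yet raised (value of joint shaft above 0.6 rad and value of joint tee above 0.02 m and angle between lid's own z axis and vertical below 0.1 rad), for 0.1 s.
3. the lid has been raised to 30 degrees or more (angle between lid's own z axis and vertical above 0.523 rad), for 0.2 s.
At the end, for the whole second after the job is handed in: The lid stands open by itself at 30 degrees (0.523 rad) or more and is at rest (slower than 0.05 rad/s), after the handle was popped out and turned; nothing is held (angle between lid's own z axis and vertical above 0.523 rad and angular speed of lid below 0.05 rad/s); the robot touches nothing.
It fails at once if the release button is pressed with more than 30 N (contact force between anything else and button above 30 N).
It fails at once if the latch is forced: its pawl is pressed on the keeper or the stop with more than 40 N (contact force between pawl and chest above 40 N).
It fails at once if a bystander is shifted by more than 30 mm (distance of any of loupe, pick, cup, bowl, caddy, jar, spoon from where it was at the start of the episode above 0.03 m).
It fails at once if the cup, bowl, caddy, jar or loupe is tipped over (angle between any of cup, bowl, caddy, jar, loupe's own z axis and vertical above 0.5 rad).
It also fails if it takes over 72 s, if anything falls off the work surface, if the arm or the gripper's body presses on something with over 40 N, if the wrist force passes 120 N, or if a joint passes its speed limit or range.

## Working session

There is one attempt and no reset: what is moved stays moved. The work goes in short steps, Python scripts to look and compute and a tool call to move; the robot and the scene stay as the last step left them, time stands still between calls to the robot, and variables do not carry over. Pictures are saved under pics/ and viewed, and the job is handed in when it is done.

Besides the shell and the picture viewer there is one more tool, called after ">>>" by a JSON object that holds its "fn" and its "kwargs". arm_command: Moves the arm, as the interface text tells. Its arguments: {"type":"object","properties":{"steps":{"type":"array"},"newtons":{"type":"number"}},"required":["steps"]}

```bash
mkdir -p pics; ls; python3 - <<'E'
from rig import telemetry, imaging, manip, finder
import cv2
print(telemetry.get_state())
for n in ["scene","side","wrist"]:
    im=imaging.get_image(n); cv2.imwrite(f"pics/{n}0.png",im)
    p=imaging.camera_params(n); print(n,p)
E
```

```text
pics
{'clock': 0.0, 'qpos': array([-1.34897212e+00,  2.76590818e-01,  1.50614486e+00,  2.27670737e-05,
        1.36071174e+00, -1.20977894e-01]), 'qd': array([ 0.00151877, -0.00160116, -0.00046262, -0.00083437,  0.00042655,
       -0.0005527 ]), 'effort': array([ 5.15259435e-04, -4.16772687e+01, -2.45803410e+01, -3.88454446e-04,
        1.10536540e-02,  4.25135894e-06]), 'position': array([ 0.19316858, -0.54101027,  0.23043743]), 'ee_rot': array([-9.26765273e-04,  9.85346749e-01,  1.70560615e-01, -3.56248666e-05]), 'contact_force': array([ 0.95810251, -0.37675915,  0.50182628]), 'moment': array([-0.02278439,  0.00880105,  0.01008054]), 'width': 0.08539637614934906}
scene {'intrinsics': array([[503.73089381,   0.        , 317.62812087],
       [  0.        , 503.73089381, 200.36811549],
       [  0.        ,   0.        ,   1.        ]]), 'R': array([[-0.77569751,  0.63104441,  0.00873634],
       [ 0.5326874 ,  0.66209219, -0.52714141],
       [-0.3384339 , -0.40424854, -0.84973267]]), 't': array([ 0.42208217, -0.21097335,  1.72435035])}
side {'intrinsics': array([[401.68369002,   0.        , 313.77828501],
       [  0.        , 401.68369002, 197.97862391],
       [  0.        ,   0.        ,   1.        ]]), 'R': array([[ 0.96738845, -0.2532111 ,  0.00661215],
       [-0.15305255, -0.60513604, -0.78127158],
       [ 0.20182788,  0.7547811 , -0.62415622]]), 't': array([-0.54388897,  0.17420292,  1.23680189])}
wrist {'intrinsics': array([[309.70691629,   0.        , 313.21225918],
       [  0.        , 309.70691629, 197.98620346],
       [  0.        ,   0.        ,   1.        ]]), 'R': array([[ 0.33710293, -0.941465  , -0.00229358],
       [-0.89384882, -0.32081646,  0.31322688],
       [-0.29562796, -0.10353958, -0.94967556]]), 't': array([-0.57453837, -0.04104324,  0.37903625])}
```

View pics/scene0.png

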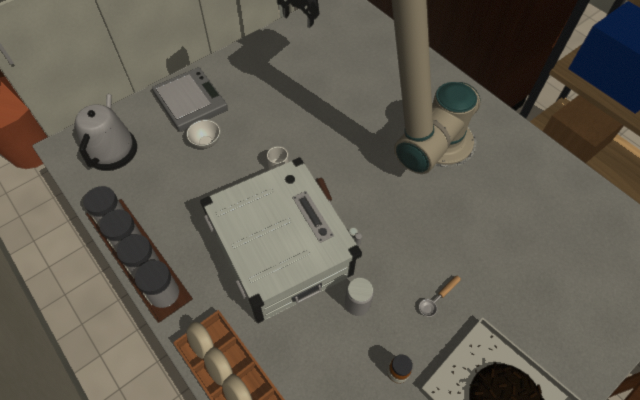

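View pics/side0.png

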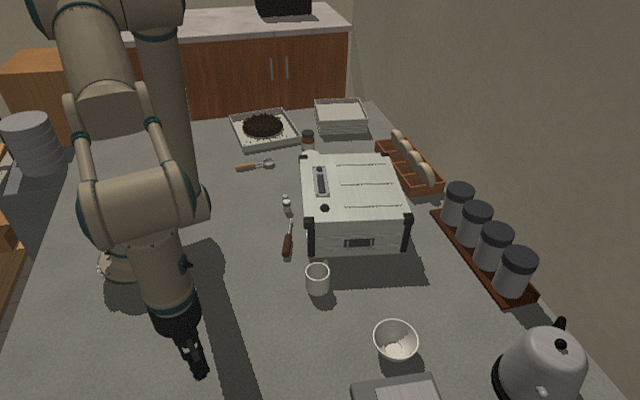

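View pics/wrist0.png

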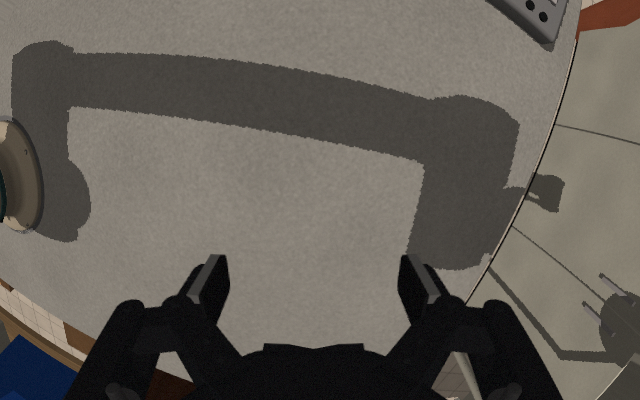

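The scene view shows the chest lid at about (280,230). On it are the bezel, the slot at about (313,213), the button near (323,232), and the vent cap at (290,180). The loupe is at (355,233), the caddy at (360,295) and the pick at (322,187), all close by. Next I measure.

```bash
cat > h.py <<'E'
import numpy as np, cv2
from rig import telemetry, imaging, manip, finder
def ray(n,uv,p=None):
    p=p or imaging.camera_params(n); K=p["intrinsics"];R=p["R"];t=p["t"]
    u=(uv[0]-K[0,2])/K[0,0]; v=(uv[1]-K[1,2])/K[1,1]
    if n=="wrist":
        r=np.hypot(u,v); d=np.array([u/r*np.sin(r),v/r*np.sin(r),np.cos(r)]) if r>0 else np.array([0,0,1.])
    else: d=np.array([u,v,1.])
    return -R.T@t, R.T@d
def onz(n,uv,z,p=None):
    c,d=ray(n,uv,p); return c+d*(z-c[2])/d[2]
def proj(n,X,p=None):
    p=p or imaging.camera_params(n); K=p["intrinsics"]; c=p["R"]@np.asarray(X)+p["t"]
    if n=="wrist":
        r=np.hypot(c[0],c[1]); th=np.arctan2(r,c[2]); return K[:2,2]+K[0,0]*th*c[:2]/r
    return K[:2,2]+K[0,0]*c[:2]/c[2]
def cen(m):
    ys,xs=np.nonzero(m); return np.array([xs.mean(),ys.mean()])
E
python3 - <<'E'
from h import *
im={n:imaging.get_image(n) for n in ["scene","side"]}
for n,z in [("scene",0),("side",0)]:
    for thing,z in [("button_top",.165),("tee_grip",.157),("lid",.153),("chest",.08),("loupe",.024),("caddy",.055),("cup",.033),("pick",.01),("jar",.04)]:
        r=finder.cut_out(n,thing)
        for q in r[:2]:
            c=cen(q["pixels"]); print(n,thing,round(q["score"],2),q["extent"],c.round(1),onz(n,c,z).round(4))
for n,(a,b,c,d) in {"scene":(190,130,370,330),"side":(270,130,430,270)}.items():
    s=im[n][b:d,a:c]; cv2.imwrite(f"pics/{n}_crop.png",cv2.resize(s,None,fx=3.5 if n=="side" else 2.9,fy=3.5 if n=="side" else 2.9,interpolation=cv2.INTER_CUBIC))
E
```

```text
scene button_top 0.6 [319.6, 230.6, 8.2, 7.3] [322.6 231.9] [0.6034 0.0914 0.165 ]
scene tee_grip 0.64 [301.3, 199.7, 19.1, 29.9] [309.2 211.4] [0.5887 0.0157 0.157 ]
scene lid 0.66 [201.9, 155.8, 161.4, 155.3] [279.4 231.6] [0.6889 0.013  0.153 ]
scene lid 0.58 [419.4, 277.0, 41.1, 38.5] [436.8 298.1] [0.4957 0.4109 0.153 ]
scene chest 0.97 [198.3, 161.4, 166.3, 162.1] [280.2 237.9] [ 0.6792 -0.0032  0.08  ]
scene cup 0.65 [268.2, 148.4, 23.8, 22.7] [276.9 157.2] [ 0.4977 -0.2673  0.033 ]
scene pick 0.55 [316.2, 176.7, 16.5, 24.7] [323.4 188. ] [ 0.446  -0.0915  0.01  ]
scene jar 0.65 [303.9, 199.9, 14.1, 23.9] [309.8 212.2] [ 0.5462 -0.0353  0.04  ]
scene jar 0.6 [390.8, 352.5, 21.4, 30.7] [399.3 369. ] [0.6579 0.4677 0.04  ]
side tee_grip 0.55 [318.5, 177.2, 8.8, 17.4] [320.2 183.6] [0.5852 0.012  0.157 ]
side lid 0.63 [300.1, 156.1, 115.8, 72.6] [351.3 190.9] [ 0.6701 -0.0427  0.153 ]
side lid 0.45 [239.5, 156.7, 32.6, 10.0] [255.2 163.6] [0.4035 0.1805 0.153 ]
side chest 0.61 [301.1, 150.7, 113.8, 106.4] [352.9 204.9] [ 0.6863 -0.0264  0.08  ]
side loupe 0.68 [283.1, 197.7, 6.2, 15.2] [285.7 203.6] [0.4875 0.1013 0.024 ]
side loupe 0.35 [300.4, 130.4, 12.3, 21.8] [307.  139.3] [0.665  0.5086 0.024 ]
side caddy 0.54 [302.7, 148.9, 16.3, 5.9] [309.4 151.4] [0.6387 0.3628 0.055 ]
side cup 0.6 [298.6, 151.0, 116.4, 77.4] [350.9 190.8] [0.7269 0.1038 0.033 ]
side cup 0.57 [308.0, 260.5, 21.1, 35.2] [317.3 277.7] [ 0.5061 -0.2527  0.033 ]
side pick 0.49 [282.1, 222.8, 11.1, 31.8] [286.5 243.6] [ 0.4534 -0.0771  0.01  ]
side jar 0.75 [298.4, 130.6, 13.8, 18.1] [307.  139.1] [0.659  0.4838 0.04  ]
```

View pics/scene_crop.png

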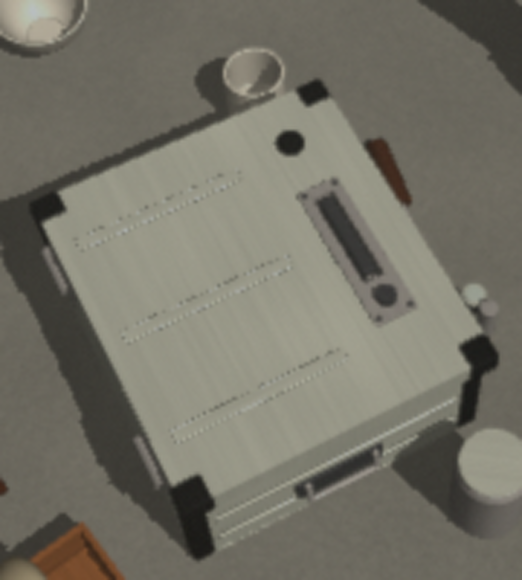

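View pics/side_crop.png

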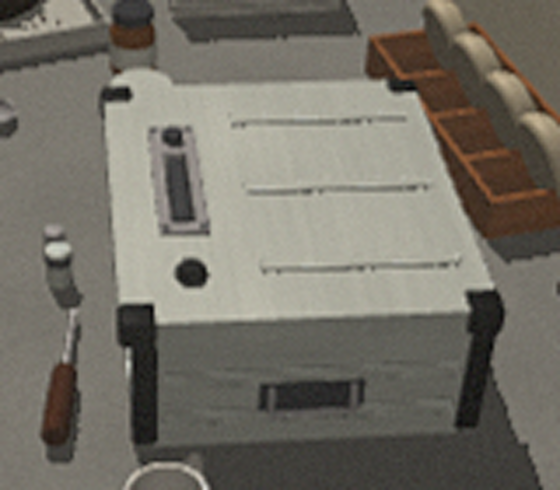

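```bash
python3 - <<'E'
from h import *
for n,o,s,pts in [("scene",(190,130),2.9,dict(button=(385,294,.165),vent=(290,142,.156),b1=(299,196,.156),b2=(336,179,.156),b3=(415,307,.156),b4=(378,324,.156),t1=(324,200,.157),t2=(378,276,.157),c1=(313,92,.153),c2=(478,352,.153),c3=(46,208,.153),c4=(193,492,.153))),
 ("side",(270,130),3.5,dict(button=(173,135,.165),vent=(191,272,.156),b1=(162,234,.156),b2=(210,229,.156),b3=(190,125,.156),b4=(149,128,.156),t1=(182,221,.157),t2=(176,153,.157)))]:
    P={}
    for k,(u,v,z) in pts.items():
        P[k]=onz(n,(u/s+o[0],v/s+o[1]),z); print(n,k,P[k].round(4))
    d=P["button"]-P["vent"]; print("len",np.linalg.norm(d[:2]),"yaw",np.arctan2(-d[0],d[1]), "axis",(P["vent"]+d*118/196).round(4))
    print("bezel center",np.mean([P[f"b{i}"] for i in range(1,5)],0))
E
```

```text
scene button [0.602  0.0906 0.165 ]
scene vent [ 0.5638 -0.1034  0.156 ]
scene b1 [ 0.5954 -0.0479  0.156 ]
scene b2 [ 0.5554 -0.0408  0.156 ]
scene b3 [0.5859 0.1148 0.156 ]
scene b4 [0.6236 0.107  0.156 ]
scene t1 [ 0.5798 -0.0287  0.157 ]
scene t2 [0.5922 0.0686 0.157 ]
scene c1 [ 0.5073 -0.139   0.153 ]
scene c2 [0.5699 0.1848 0.153 ]
scene c3 [ 0.7919 -0.191   0.153 ]
scene c4 [0.8486 0.1311 0.153 ]
len 0.19767653273538238 yaw -0.19458891562380634 axis [0.5868 0.0134 0.1614]
bezel center [0.59008971 0.03325251 0.156     ]
side button [0.6017 0.082  0.165 ]
side vent [ 0.5666 -0.1039  0.156 ]
side b1 [ 0.5563 -0.0486  0.156 ]
side b2 [ 0.5985 -0.0521  0.156 ]
side b3 [0.6256 0.107  0.156 ]
side b4 [0.5862 0.1116 0.156 ]
side t1 [ 0.5776 -0.0365  0.157 ]
side t2 [0.5998 0.0641 0.157 ]
len 0.18921308603543108 yaw -0.1866427001945524 axis [0.5877 0.008  0.1614]
bezel center [0.59163125 0.02946235 0.156     ]
```

The axis is at about (0.587, 0.0127), the chest yaw is about -0.19 rad, and the button is at about (0.602, 0.088). Both views agree to within a few mm. I'll move above the button with the jaws along chest x and closed.

>>> {"fn": "arm_command", "kwargs": {"steps": [[[0,0,0.058],[22.7,35,0],255],[[0,0,0.058],[22.7,35,0],255],[[0,0,0.058],[22.7,35,0],255],[[0,0,0.058],[22.7,35,0],255],[[0,0,0.058],[22.7,35,0],255],[[0,0,0.058],[22.7,35,0],255],[[0,0,0.058],[22.7,35,0],255],[[0,0,0.058],[22.7,35,0],255],[[0,0,0.058],[22.7,35,0],255],[[0,0,0.058],[22.7,35,0],255],[[0,0,0.058],[22.7,35,0],255],[[0,0,0.058],[22.7,35,0],255],[[0,0,0.058],[22.7,35,0],255],[[0,0,0.058],[22.7,35,0],255],[[0,0,0.058],[22.7,35,0],255],[[0,0,0.058],[22.7,35,0],255],[[0,0,0.058],[22.7,35,0],255],[[0,0,0.058],[22.7,35,0],255],[[0,0,0],[0,0,0],255],[[0,0,0],[0,0,0],255]], "newtons": 40}}

```text
clock: 3.65
position: [0.6014, 0.0881, 0.231]
ee_rot: [-0.0, 0.769, 0.639, -0.001]
contact_force: [-0.6, -0.2, 0.7]
width: -0.0002
```

```bash
python3 - <<'E'
from h import *
from scipy.spatial.transform import Rotation as Ro
s=telemetry.get_state(); print(s["clock"],s["position"],s["ee_rot"],s["qpos"],s["contact_force"],s["width"])
q=s["ee_rot"]; R=Ro.from_quat([q[1],q[2],q[3],q[0]]).as_matrix(); print(R.round(3))
p=imaging.camera_params("wrist"); im=imaging.get_image("wrist"); cv2.imwrite("pics/wrist1.png",im)
for t in ["button_top","tee_grip"]:
  for r in finder.cut_out("wrist",t)[:2]:
    c=cen(r["pixels"]); print(t,r["score"],r["extent"],c,onz("wrist",c,.165 if t[0]=="b" else .157,p))
print("exp btn",proj("wrist",[.602,.088,.165],p),"tcp",proj("wrist",s["position"],p))
cv2.imwrite("pics/scene1.png",imaging.get_image("scene"))
E
```

```text
3.65 [0.60138086 0.0881285  0.2310059 ] [-5.47046686e-05  7.69035621e-01  6.39205584e-01 -6.56705608e-04] [ 3.15119572e-02  3.26199092e-01  1.43197980e+00 -7.33690772e-04
  1.38451707e+00  2.15514564e-01] [-0.62063451 -0.22419202  0.71596249] -0.00018271082901013608
[[ 0.183  0.983 -0.001]
 [ 0.983 -0.183 -0.001]
 [-0.001 -0.001 -1.   ]]
button_top 0.85 [299.9, 197.1, 26.7, 27.5] [313.47595357 211.23880597] [0.60195284 0.08993594 0.165     ]
button_top 0.68 [206.0, 154.9, 25.5, 41.4] [217.76495278 174.56873033] [0.54014734 0.12927777 0.165     ]
tee_grip 0.46 [311.0, 321.7, 7.5, 11.7] [313.         327.45977011] [ 0.58034332 -0.02478622  0.157     ]
exp btn [314.03168667 213.71354706] tcp [313.01543793 259.46932252]
```

View pics/wrist1.png

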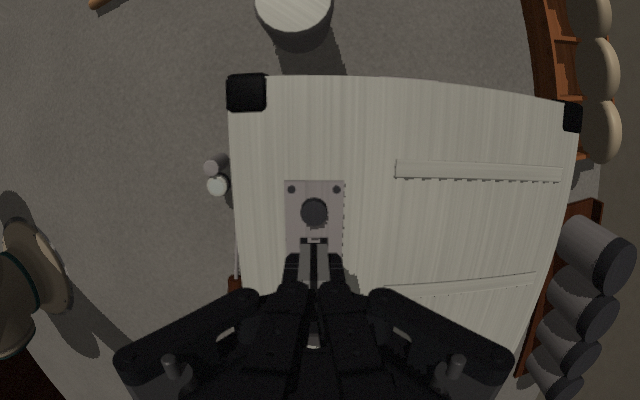

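Wrist view: the button is at (313,211), just ahead of the closed fingertips. It measures (0.602, 0.090), which agrees with the earlier fix. The bezel is square to the tool. Descending to just above the button.

>>> {"fn": "arm_command", "kwargs": {"steps": [[[0,0,0],[0.3,1,-15],255],[[0,0,0],[0.3,1.3,-18],255],[[0,0,0],[0.2,0.7,-16],255],[[0,0,0],[0,0,-8],255],[[0,0,0],[0,0,-4],255],[[0,0,0],[0,0,0],255]]}}

```text
clock: 4.6
position: [0.6028, 0.0914, 0.1703]
ee_rot: [0.0, 0.769, 0.639, 0.0]
contact_force: [0.1, -0.4, 0.3]
width: 0.0001
```

>>> {"fn": "arm_command", "kwargs": {"steps": [[[0,0,0],[0,0,-1],255],[[0,0,0],[0,0,-1],255],[[0,0,0],[0,0,-1],255],[[0,0,0],[0,0,-1],255],[[0,0,0],[0,0,-1],255],[[0,0,0],[0,0,-1],255]]}}

```text
clock: 5.35
position: [0.6027, 0.0914, 0.1652]
ee_rot: [0.0, 0.769, 0.639, 0.0]
contact_force: [-1.7, 0.5, 4.6]
width: 0.0
```

>>> {"fn": "arm_command", "kwargs": {"steps": [[[0,0,0],[0,0,-1],255],[[0,0,0],[0,0,-1],255],[[0,0,0],[0,0,-1],255]]}}

```text
clock: 5.72
position: [0.6027, 0.0914, 0.1627]
ee_rot: [0.0, 0.769, 0.639, 0.0]
contact_force: [-3.4, -0.1, 7.7]
width: 0.0001
```

>>> {"fn": "arm_command", "kwargs": {"steps": [[[0,0,0],[0,0,-1],255],[[0,0,0],[0,0,-0.5],255],[[0,0,0],[0,0,0],255]]}}

```text
clock: 6.1
position: [0.6027, 0.0914, 0.161]
ee_rot: [0.0, 0.769, 0.639, 0.0]
contact_force: [-1.2, -0.3, 5.7]
width: -0.0002
```

```bash
python3 - <<'E'
from h import *
s=telemetry.get_state(); print(s["clock"],s["position"],s["contact_force"],s["moment"])
a=imaging.get_image("scene")[130:330,190:370];b=imaging.get_image("side")[130:270,270:430]
cv2.imwrite("pics/c2.png",np.hstack([cv2.resize(a,(450,500)),cv2.resize(b,(340,500))]))
E
```

```text
6.1 [0.60267646 0.09144714 0.16097786] [-1.21803856 -0.33252628  5.68517714] [0.0400213  0.31247779 0.00087953]
```

View pics/c2.png

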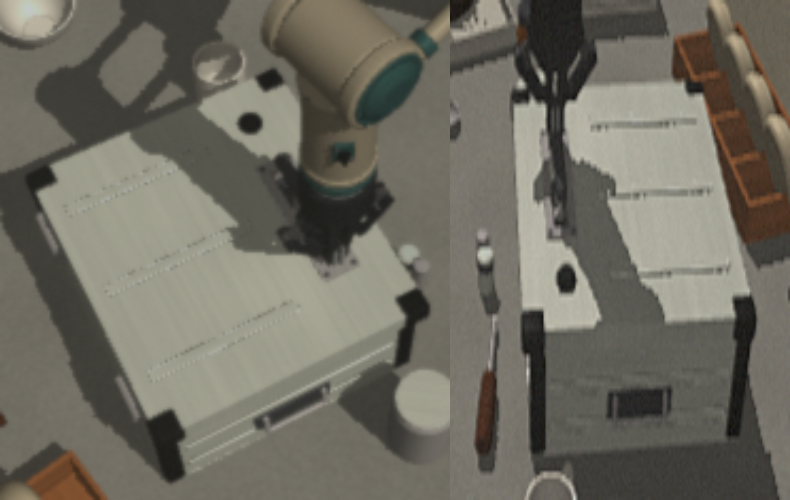

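In the side view the bar seems to stand out, at about (562,220) in the crop. I'll retract and half-open over the handle.

>>> {"fn": "arm_command", "kwargs": {"steps": [[[0,0,0],[0,0,10],255],[[0,0,0],[0,0,20],255],[[0,0,0],[0,0,30],255],[[0,0,0],[0,0,20],130],[[0,0,0],[-3,-18,0],130],[[0,0,0],[-4,-21,0],130],[[0,0,0],[-4,-21,0],130],[[0,0,0],[-4,-18,0],130],[[0,0,0],[0,0,0],130],[[0,0,0],[0,0,0],130]]}}

```text
clock: 7.45
position: [0.5877, 0.0135, 0.2397]
ee_rot: [-0.0, 0.769, 0.639, 0.0]
contact_force: [0.1, -0.5, 0.1]
width: 0.0418
```

```bash
python3 - <<'E'
from h import *
s=telemetry.get_state(); print(s["clock"],s["position"],s["contact_force"],s["width"])
p=imaging.camera_params("wrist"); im=imaging.get_image("wrist"); cv2.imwrite("pics/wrist3.png",im)
for t in ["button_top","tee_grip"]:
  for r in finder.cut_out("wrist",t)[:2]:
    c=cen(r["pixels"]); print(t,r["score"],r["extent"],c,onz("wrist",c,.165 if t[0]=="b" else .193,p))
a=imaging.get_image("scene")[130:330,190:370];b=imaging.get_image("side")[130:270,270:430]
cv2.imwrite("pics/c3.png",np.hstack([cv2.resize(a,(450,500)),cv2.resize(b,(340,500))]))
E
```

```text
7.45 [0.58769584 0.01349048 0.2397486 ] [ 0.14714555 -0.45988619  0.12172559] 0.041768349688250016
button_top 0.55 [303.2, 91.1, 24.3, 28.2] [313.29623568 106.1391162 ] [0.60160503 0.08760145 0.165     ]
tee_grip 0.65 [299.6, 149.5, 25.1, 132.0] [312.91570248 215.66247934] [0.58872115 0.01955132 0.193     ]
```

View pics/c3.png

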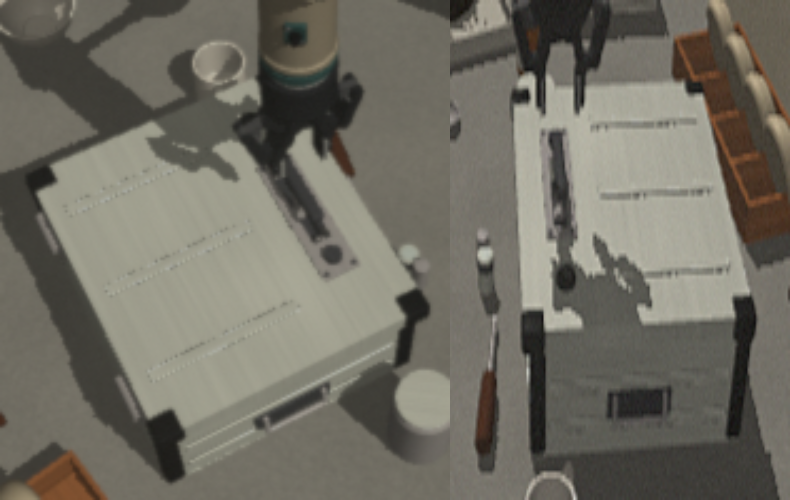

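View pics/wrist3.png

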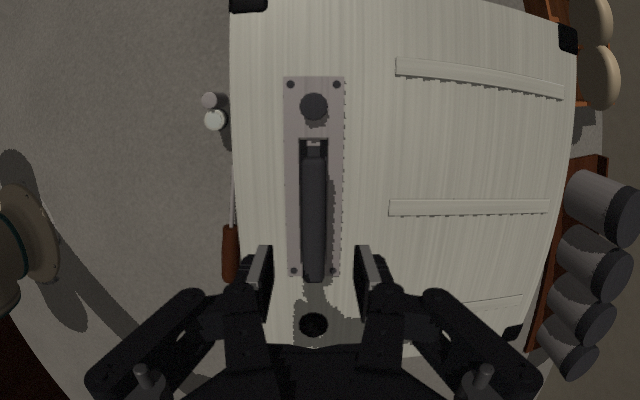

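The handle is out: the bar spans rows 152–282 at column 313, above its slot, and is centred between the jaws. I'll check its ends at the popped height.

```bash
python3 - <<'E'
from h import *
p=imaging.camera_params("wrist")
a=onz("wrist",(313.5,156),.193,p);b=onz("wrist",(313.5,282),.193,p);print(a,b,(a+b)/2,np.linalg.norm(a-b))
E
```

```text
[0.59624249 0.05863561 0.193     ] [ 0.57982752 -0.03071093  0.193     ] [0.58803501 0.01396234 0.193     ] 0.09084192205856115
```

The bar centre is (0.588, 0.014) and its length is 91 mm, as expected. Descending and gripping lightly.

>>> {"fn": "arm_command", "kwargs": {"steps": [[[0,0,0],[0,0,-15],130],[[0,0,0],[0,0,-20],130],[[0,0,0],[0,0,-18],130],[[0,0,0],[0,0,-12],130],[[0,0,0],[0,0,-6],130],[[0,0,0],[0,0,0],160],[[0,0,0],[0,0,0],255],[[0,0,0],[0,0,0],255],[[0,0,0],[0,0,0],255],[[0,0,0],[0,0,0],255]], "newtons": 30}}

```text
clock: 8.95
position: [0.5875, 0.0135, 0.169]
ee_rot: [-0.0, 0.769, 0.639, 0.0]
contact_force: [-2.9, 0.4, 0.1]
width: 0.0153
```

```bash
python3 - <<'E'
from h import *
s=telemetry.get_state(); print(s["clock"],s["position"],s["contact_force"],s["moment"],s["width"])
E
```

```text
8.95 [0.58747275 0.01349476 0.16900794] [-2.88683566  0.4038538   0.1273301 ] [ 0.08619925  0.25180602 -0.08021227] 0.01527296541873054
```

Gripped: the opening reads 15.3 mm against the 16 mm bar. Now I turn clockwise, staying under 0.6 rad first.

>>> {"fn": "arm_command", "kwargs": {"steps": [[[0,0,-0.03],[0,0,0],255],[[0,0,-0.04],[0,0,0],255],[[0,0,-0.04],[0,0,0],255],[[0,0,-0.04],[0,0,0],255],[[0,0,-0.04],[0,0,0],255],[[0,0,-0.04],[0,0,0],255],[[0,0,-0.04],[0,0,0],255],[[0,0,-0.03],[0,0,0],255]]}}

```text
clock: 9.95
position: [0.5881, 0.0134, 0.1689]
ee_rot: [0.0, 0.856, 0.517, 0.0]
contact_force: [-0.4, 1.4, 0.6]
width: 0.0152
```

```bash
cat > st.py <<'E'
from h import *
s=telemetry.get_state(); q=s["ee_rot"]
from scipy.spatial.transform import Rotation as Ro
R=Ro.from_quat([q[1],q[2],q[3],q[0]]).as_matrix()
print(s["clock"],s["position"].round(4),"F",s["contact_force"].round(1),"M",s["moment"].round(3),"w",round(s["width"],4),"q5,6",s["qpos"][4:].round(3),"yaw",round(np.arctan2(R[1,1],R[0,1]),3))
E
python3 st.py
```

```text
9.95 [0.5881 0.0134 0.1689] F [-0.4  1.4  0.6] M [-0.036  0.064  0.39 ] w 0.0152 q5,6 [1.228 0.39 ] yaw -0.485
```

>>> {"fn": "arm_command", "kwargs": {"steps": [[[0,0,-0.04],[0,0,0],255],[[0,0,-0.04],[0,0,0],255],[[0,0,-0.04],[0,0,0],255],[[0,0,-0.04],[0,0,0],255],[[0,0,-0.04],[0,0,0],255],[[0,0,-0.04],[0,0,0],255],[[0,0,-0.03],[0,0,0],255]]}}

```text
clock: 10.82
position: [0.5885, 0.0131, 0.1691]
ee_rot: [0.001, 0.918, 0.397, 0.001]
contact_force: [0.3, 0.5, -0.0]
width: 0.0153
```

```bash
python3 st.py
```

```text
10.825 [0.5885 0.0131 0.1691] F [ 0.3  0.5 -0. ] M [-0.166 -0.087  0.396] w 0.0153 q5,6 [1.228 0.66 ] yaw -0.755
```

>>> {"fn": "arm_command", "kwargs": {"steps": [[[0,0,-0.03],[0,0,0],255],[[0,0,-0.03],[0,0,0],255],[[0,0,-0.03],[0,0,0],255]]}}

```text
clock: 11.2
position: [0.5886, 0.013, 0.1691]
ee_rot: [0.001, 0.935, 0.355, 0.001]
contact_force: [1.7, -1.2, 0.6]
width: 0.0152
```

```bash
python3 st.py
```

```text
11.2 [0.5886 0.013  0.1691] F [ 1.7 -1.2  0.6] M [-0.351 -0.456  0.428] w 0.0152 q5,6 [1.228 0.75 ] yaw -0.846
```

>>> {"fn": "arm_command", "kwargs": {"steps": [[[0,0,-0.03],[0,0,0],255],[[0,0,-0.02],[0,0,0],255]]}}

```text
clock: 11.45
position: [0.5886, 0.013, 0.1691]
ee_rot: [0.001, 0.944, 0.331, 0.001]
contact_force: [2.9, -2.0, 1.0]
width: 0.0154
```

```bash
python3 st.py
```

```text
11.45 [0.5886 0.013  0.1691] F [ 2.9 -2.   1. ] M [-0.518 -0.653  0.466] w 0.0154 q5,6 [1.228 0.8  ] yaw -0.895
```

>>> {"fn": "arm_command", "kwargs": {"steps": [[[0,0,-0.02],[0.4,-0.3,0],255],[[0,0,-0.02],[0.4,-0.3,0],255]]}}

```text
clock: 11.7
position: [0.5886, 0.0129, 0.1689]
ee_rot: [0.0, 0.95, 0.312, 0.0]
contact_force: [2.7, -1.8, 1.7]
width: 0.0153
```

```bash
python3 st.py
```

```text
11.7 [0.5886 0.0129 0.1689] F [ 2.7 -1.8  1.7] M [-0.432 -0.616  0.396] w 0.0153 q5,6 [1.229 0.839] yaw -0.935
```

>>> {"fn": "arm_command", "kwargs": {"steps": [[[0,0,-0.02],[0.3,-0.2,0],255],[[0,0,-0.02],[0.3,-0.2,0],255]]}}

```text
clock: 11.95
position: [0.5887, 0.0128, 0.1687]
ee_rot: [-0.0, 0.956, 0.293, -0.0]
contact_force: [2.3, -0.9, 0.3]
width: 0.0151
```

```bash
python3 st.py
```

```text
11.95 [0.5887 0.0128 0.1687] F [ 2.3 -0.9  0.3] M [-0.229 -0.439  0.419] w 0.0151 q5,6 [1.23  0.878] yaw -0.975
```

>>> {"fn": "arm_command", "kwargs": {"steps": [[[0,0,-0.02],[0,0,0],255],[[0,0,-0.02],[0,0,0],255]]}}

```text
clock: 12.2
position: [0.5888, 0.0127, 0.1687]
ee_rot: [-0.0, 0.962, 0.274, -0.0]
contact_force: [1.7, -0.7, 0.8]
width: 0.0154
```

```bash
python3 st.py
```

```text
12.2 [0.5888 0.0127 0.1687] F [ 1.7 -0.7  0.8] M [-0.207 -0.475  0.311] w 0.0154 q5,6 [1.23  0.919] yaw -1.015
```

>>> {"fn": "arm_command", "kwargs": {"steps": [[[0,0,-0.02],[0,0,0],255],[[0,0,-0.02],[0,0,0],255]]}}

```text
clock: 12.45
position: [0.5889, 0.0125, 0.1688]
ee_rot: [-0.0, 0.967, 0.255, -0.0]
contact_force: [2.4, 0.1, 1.4]
width: 0.015
```

```bash
python3 st.py
```

```text
12.45 [0.5889 0.0125 0.1688] F [2.4 0.1 1.4] M [-0.188 -0.434  0.337] w 0.015 q5,6 [1.23  0.958] yaw -1.055
```

>>> {"fn": "arm_command", "kwargs": {"steps": [[[0,0,-0.02],[0,0,0],255],[[0,0,-0.02],[0,0,0],255]]}}

```text
clock: 12.7
position: [0.5891, 0.0125, 0.1688]
ee_rot: [0.0, 0.972, 0.235, 0.0]
contact_force: [2.7, -0.6, 0.0]
width: 0.0157
```

```bash
python3 st.py
```

```text
12.7 [0.5891 0.0125 0.1688] F [ 2.7 -0.6  0. ] M [-0.158 -0.412  0.286] w 0.0157 q5,6 [1.23  0.999] yaw -1.095
```

>>> {"fn": "arm_command", "kwargs": {"steps": [[[0,0,-0.02],[0,0,0],255],[[0,0,-0.02],[0,0,0],255]]}}

```text
clock: 12.95
position: [0.5893, 0.0122, 0.1689]
ee_rot: [0.0, 0.976, 0.216, 0.0]
contact_force: [2.7, -0.9, 1.2]
width: 0.0155
```

```bash
python3 st.py
```

```text
12.95 [0.5893 0.0122 0.1689] F [ 2.7 -0.9  1.2] M [-0.253 -0.465  0.145] w 0.0155 q5,6 [1.23  1.039] yaw -1.136
```

The moment is falling (0.145 N m at about 0.95 rad), so the pawl is likely letting go. I'll continue carefully.

>>> {"fn": "arm_command", "kwargs": {"steps": [[[0,0,-0.02],[0,0,0],255],[[0,0,-0.02],[0,0,0],255]]}}

```text
clock: 13.2
position: [0.5893, 0.0121, 0.1689]
ee_rot: [0.0, 0.981, 0.196, 0.0]
contact_force: [4.2, -2.1, 1.5]
width: 0.0153
```

```bash
python3 st.py
```

```text
13.2 [0.5893 0.0121 0.1689] F [ 4.2 -2.1  1.5] M [-0.343 -0.457  0.152] w 0.0153 q5,6 [1.23  1.078] yaw -1.175
```

>>> {"fn": "arm_command", "kwargs": {"steps": [[[0,0,-0.02],[0,0,0],255],[[0,0,-0.01],[0,0,0],255]]}}

```text
clock: 13.45
position: [0.5893, 0.0121, 0.1689]
ee_rot: [0.0, 0.983, 0.182, 0.0]
contact_force: [3.6, -3.4, 1.3]
width: 0.0157
```

```bash
python3 st.py
```

```text
13.45 [0.5893 0.0121 0.1689] F [ 3.6 -3.4  1.3] M [-0.513 -0.549  0.093] w 0.0157 q5,6 [1.23  1.108] yaw -1.205
```

>>> {"fn": "arm_command", "kwargs": {"steps": [[[0,0,-0.015],[0,0,0],255],[[0,0,-0.015],[0,0,0],255]]}}

```text
clock: 13.7
position: [0.5893, 0.0121, 0.1689]
ee_rot: [0.0, 0.986, 0.167, 0.0]
contact_force: [4.0, -2.5, 0.3]
width: 0.0152
```

```bash
python3 st.py
```

```text
13.7 [0.5893 0.0121 0.1689] F [ 4.  -2.5  0.3] M [-0.591 -0.582  0.174] w 0.0152 q5,6 [1.23  1.138] yaw -1.235
```

The load has dropped and the handle is at about 1.05 rad, so it should be free. I'll work out the lift arc.

```bash
python3 - <<'E'
from h import *
s=telemetry.get_state()
c=np.array([.983,-.185]);r0=np.array([-.250,s["position"][2]-.129])
f=lambda a:np.array([r0[0]*np.cos(a)+r0[1]*np.sin(a),-r0[0]*np.sin(a)+r0[1]*np.cos(a)])*1000
A=[0,.01,.02,.03,.06]+list(np.arange(.1,.70,.04))
for a,b in zip(A,A[1:]):
    d=f(b)-f(a); print(round(a,2),round(b,2),(d[0]*c).round(1),d[1].round(1))
cv2.imwrite("pics/w4.png",imaging.get_image("wrist"))
b=imaging.get_image("side")[130:270,270:430]
cv2.imwrite("pics/c4.png",cv2.resize(b,(640,560),interpolation=cv2.INTER_CUBIC))
E
```

```text
0 0.01 [ 0.4 -0.1] 2.5
0.01 0.02 [ 0.4 -0.1] 2.5
0.02 0.03 [ 0.5 -0.1] 2.5
0.03 0.06 [ 1.5 -0.3] 7.4
0.06 0.1 [ 2.3 -0.4] 9.8
0.1 0.14 [ 2.7 -0.5] 9.7
0.14 0.18 [ 3.1 -0.6] 9.6
0.18 0.22 [ 3.5 -0.7] 9.5
0.22 0.26 [ 3.9 -0.7] 9.3
0.26 0.3 [ 4.2 -0.8] 9.2
0.3 0.34 [ 4.6 -0.9] 9.0
0.34 0.38 [ 4.9 -0.9] 8.8
0.38 0.42 [ 5.3 -1. ] 8.6
0.42 0.46 [ 5.6 -1.1] 8.4
0.46 0.5 [ 5.9 -1.1] 8.1
0.5 0.54 [ 6.2 -1.2] 7.9
0.54 0.58 [ 6.5 -1.2] 7.6
0.58 0.62 [ 6.8 -1.3] 7.4
0.62 0.66 [ 7.1 -1.3] 7.1
```

View pics/w4.png

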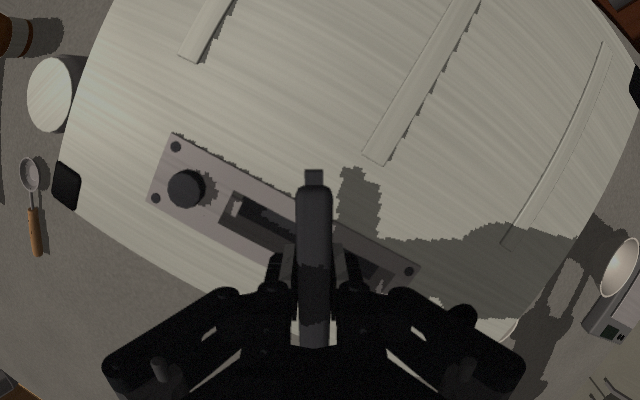

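View pics/c4.png

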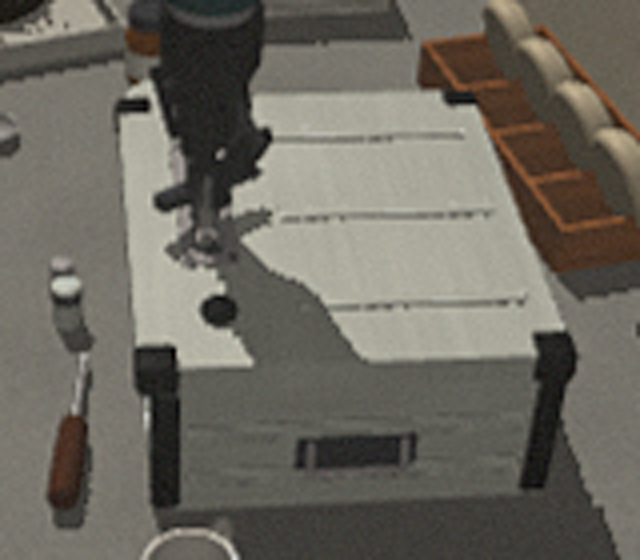

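In the wrist view the bar is upright at column 313, still aligned with the jaws, so there was no slip and the handle really is at about 1.05 rad. Now a small test lift.

>>> {"fn": "arm_command", "kwargs": {"steps": [[[0.0018,0.0098,0],[0.4,-0.1,2.5],255],[[0.0018,0.0098,0],[0.4,-0.1,2.5],255]], "newtons": 40}}

```text
clock: 14.05
position: [0.5896, 0.012, 0.173]
ee_rot: [-0.003, 0.986, 0.167, -0.01]
contact_force: [4.0, -3.6, -4.8]
width: 0.0152
```

```bash
python3 st.py
```

```text
14.05 [0.5896 0.012  0.173 ] F [ 4.  -3.6 -4.8] M [-0.636 -0.903  0.126] w 0.0152 q5,6 [1.267 1.136] yaw -1.235
```

>>> {"fn": "arm_command", "kwargs": {"steps": [[[0.0018,0.0098,0],[0.5,-0.1,2.5],255],[[0.0018,0.0098,0],[0.5,-0.1,2.5],255]]}}

```text
clock: 14.3
position: [0.5904, 0.0118, 0.1775]
ee_rot: [-0.007, 0.986, 0.167, -0.02]
contact_force: [2.7, -3.2, -5.7]
width: 0.015
```

```bash
python3 st.py
```

```text
14.3 [0.5904 0.0118 0.1775] F [ 2.7 -3.2 -5.7] M [-0.644 -0.949  0.046] w 0.015 q5,6 [1.304 1.134] yaw -1.235
```

The lid is free: 5.7 N at 8.5 mm of lift, inside the 4–8 N lifting range. I'll carry on along the arc in 0.03–0.04 rad rows.

>>> {"fn": "arm_command", "kwargs": {"steps": [[[0.0037,0.0197,0],[1,-0.2,4.9],255],[[0.0074,0.0393,0],[2.3,-0.4,9.8],255],[[0.0074,0.0393,0],[2.7,-0.5,9.7],255],[[0.0074,0.0393,0],[3.1,-0.6,9.6],255],[[0.0074,0.0393,0],[3.5,-0.7,9.5],255],[[0,0,0],[0,0,0],255]]}}

```text
clock: 15.05
position: [0.6033, 0.0095, 0.2215]
ee_rot: [-0.038, 0.98, 0.166, -0.104]
contact_force: [2.2, -2.8, -0.1]
width: 0.0154
```

```bash
python3 st.py
```

```text
15.05 [0.6033 0.0095 0.2215] F [ 2.2 -2.8 -0.1] M [-0.573 -0.587  0.197] w 0.0154 q5,6 [1.631 1.124] yaw -1.245
```

>>> {"fn": "arm_command", "kwargs": {"steps": [[[0.0074,0.0393,0],[3.9,-0.7,9.3],255],[[0.0074,0.0393,0],[4.2,-0.8,9.2],255],[[0.0074,0.0393,0],[4.6,-0.9,9.0],255],[[0.0074,0.0393,0],[4.9,-0.9,8.8],255],[[0.0074,0.0393,0],[5.3,-1.0,8.6],255],[[0,0,0],[0,0,0],255]]}}

```text
clock: 15.8
position: [0.626, 0.0053, 0.2664]
ee_rot: [-0.072, 0.964, 0.164, -0.196]
contact_force: [1.2, -1.5, -2.3]
width: 0.0151
```

```bash
python3 st.py
```

```text
15.8 [0.626  0.0053 0.2664] F [ 1.2 -1.5 -2.3] M [-0.465 -0.544  0.32 ] w 0.0151 q5,6 [1.988 1.122] yaw -1.273
```

>>> {"fn": "arm_command", "kwargs": {"steps": [[[0.0074,0.0393,0],[5.6,-1.1,8.4],255],[[0.0074,0.0393,0],[5.9,-1.1,8.1],255],[[0.0074,0.0393,0],[6.2,-1.2,7.9],255],[[0.0074,0.0393,0],[6.5,-1.2,7.6],255],[[0.0074,0.0393,0],[6.8,-1.3,7.4],255],[[0.0074,0.0393,0],[7.1,-1.3,7.1],255],[[0,0,0],[0,0,0],255],[[0,0,0],[0,0,0],255]]}}

```text
clock: 16.8
position: [0.6646, -0.0019, 0.3133]
ee_rot: [-0.112, 0.933, 0.159, -0.303]
contact_force: [1.1, -4.2, -5.5]
width: 0.0155
```

```bash
python3 st.py;  python3 - <<'E'
from h import *
a=imaging.get_image("scene")[130:330,190:370];b=imaging.get_image("side")[100:280,240:440]
cv2.imwrite("pics/c5.png",np.hstack([cv2.resize(a,(400,444)),cv2.resize(b,(400,444))]))
E
```

```text
16.8 [ 0.6646 -0.0019  0.3133] F [ 1.1 -4.2 -5.5] M [-0.666 -0.935  0.454] w 0.0155 q5,6 [2.445 1.138] yaw -1.329
```

View pics/c5.png

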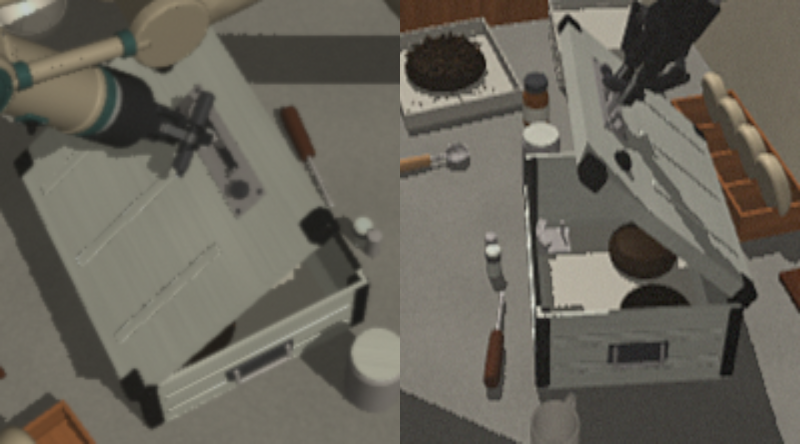

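The lid stands at about 37°. I'll release slowly and back out along the lid's normal.

>>> {"fn": "arm_command", "kwargs": {"steps": [[[0,0,0],[0,0,0],180],[[0,0,0],[0,0,0],140],[[0,0,0],[0,0,0],120],[[0,0,0],[0,0,0],120]]}}

```text
clock: 17.4
position: [0.6643, -0.0016, 0.3141]
ee_rot: [-0.112, 0.933, 0.159, -0.304]
contact_force: [-0.1, -0.8, -0.2]
width: 0.0451
```

```bash
python3 st.py
```

```text
17.4 [ 0.6643 -0.0016  0.3141] F [-0.1 -0.8 -0.2] M [-0.038 -0.302 -0.021] w 0.0451 q5,6 [2.45  1.138] yaw -1.329
```

>>> {"fn": "arm_command", "kwargs": {"steps": [[[0,0,0],[3,-0.6,4],120],[[0,0,0],[6,-1.1,8],120],[[0,0,0],[6,-1.1,8],120],[[0,0,0],[6,-1.1,8],120],[[0,0,0],[6,-1.1,8],120],[[0,0,0],[0,0,0],120]]}}

```text
clock: 18.15
position: [0.6917, -0.007, 0.3482]
ee_rot: [-0.113, 0.932, 0.158, -0.305]
contact_force: [0.6, 0.7, 0.5]
width: 0.0456
```

```bash
python3 st.py;  python3 - <<'E'
from h import *
a=imaging.get_image("scene")[130:330,190:370];b=imaging.get_image("side")[100:280,240:440]
cv2.imwrite("pics/c6.png",np.hstack([cv2.resize(a,(400,444)),cv2.resize(b,(400,444))]))
E
```

```text
18.15 [ 0.6917 -0.007   0.3482] F [0.6 0.7 0.5] M [-0.07  -0.322  0.017] w 0.0456 q5,6 [2.657 1.159] yaw -1.33
```

View pics/c6.png

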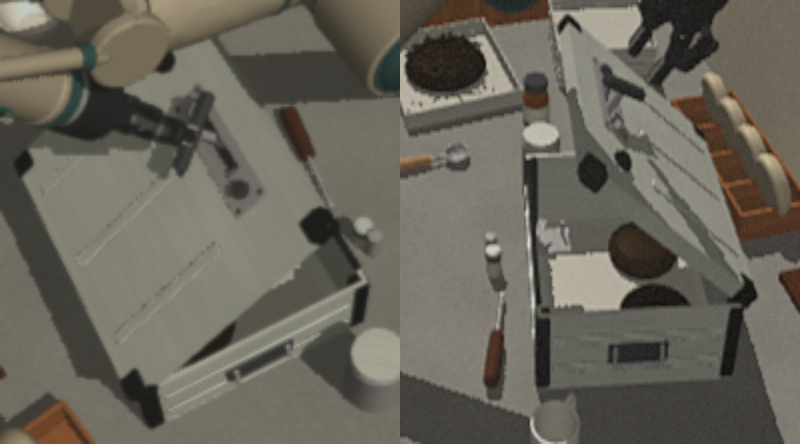

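The gripper is clear of the bar and the lid hasn't moved. I'll check the lid angle from the button's pixel (about (297,215) in the scene view) and that the lid is at rest.

```bash
python3 - <<'E'
from h import *
ax=np.array([.5885,.0128]);c=np.array([.983,-.185]);y=np.array([.185,.983])
H=ax+.25*c
def P(r,yy,h,a):
    x=-r*np.cos(a)+h*np.sin(a); z=.129+r*np.sin(a)+h*np.cos(a)
    return [*(H+x*c+yy*y),z]
for a in (.5,.55,.6,.65,.7): print(a,[proj(n,P(.25,k,h,a)).round(1).tolist() for n in("scene","side") for k,h in((.078,.036),(-.118,.025))])
for n in("scene","side"):
  im=imaging.get_image(n); 
  for r in finder.cut_out(n,"button_top")[:2]: print(n,r["score"],cen(r["pixels"]))
a=imaging.get_image("side"); 
import time
b=imaging.get_image("side"); print(cv2.absdiff(a[100:280,300:440],b[100:280,300:440]).max())
E
python3 st.py
```

```text
0.5 [[305.9, 217.0], [273.2, 161.4], [335.0, 136.1], [340.9, 175.0]]
0.55 [[303.0, 216.3], [270.4, 160.2], [337.7, 133.2], [343.7, 171.9]]
0.6 [[299.9, 215.8], [267.4, 159.1], [340.5, 130.4], [346.8, 168.8]]
0.65 [[296.5, 215.3], [264.2, 158.1], [343.4, 127.7], [350.0, 165.9]]
0.7 [[292.9, 215.1], [260.8, 157.3], [346.6, 125.1], [353.5, 163.0]]
scene 0.52 [297.4 214.6]
31
18.55 [ 0.6914 -0.0069  0.3502] F [-0.1  0.4 -0.6] M [-0.019 -0.293  0.01 ] w 0.0454 q5,6 [2.657 1.159] yaw -1.329
```

Both cameras put the lid at about 0.64–0.66 rad. It is at rest and the tool is free, with forces near 0. Handing in.

```bash
python3 -c "
from rig import manip; print(manip.sign_off())"; python3 st.py
```

```text
the job is handed in; nothing more can be done
None
the job is handed in; nothing more can be done
```

The chest is open. The lid stands by itself at about 37°, above the 30° asked for, and the gripper is clear of it. I handed the job in at about 18.6 s of the 72 s allowed. The sign-off gives no verdict.

- **Button:** I pressed it with closed fingers. The highest reading between moves was 7.7 N against the 30 N limit, and the handle popped out.
- **Handle:** I gripped the bar at 30 N and turned it clockwise to about 1.05 rad. The drag fell from about 0.4 to 0.15 N m near 0.95 rad, where the pawl let go. Highest moment read was 0.47 N m (0.68 N m allowed), and I stopped without feeling the stop.
- **Lid:** The first lift took 5–6 N, so the latch was free. I raised the lid along its arc with the handle held, then released and backed out 44 mm along the lid's normal.

**Last checks:**
- The lid angle read 0.64 rad from the button in the scene camera and about 0.66 rad from the vent cap in the side camera.
- The lid looked the same before and after I backed out. A frame-difference test of its motion was inconclusive: single pixels differed by up to 31 levels and I took no noise level to compare.
- Tool force read about zero (0.6 N or less, which is noise level).
- The cup, loupe, pick and caddy look unmoved in the pictures; I did not re-measure any of the bystanders.
- Joint 5 ended at 2.657 rad, close to its 2.71 limit but within it.

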